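# Hold the microscope swing arm level over its post

## Robot

A 6-joint arm with a two-finger parallel gripper is mounted at the origin on the work surface. World frame = base frame: x ahead of the robot, y to its left, z up, the work surface at z = 0. Lengths are in m, angles in rad, forces in N, time in s.
With the tool pointing down it reaches from about 0.375 to 0.9 m from the base axis. Payload 3.1 kg.
Tool frame: the origin (TCP) lies at the very end of the fingers, on their centre line; the grasp point (between the pads) lies 19 mm behind it (grip_depth is the distance from the TCP to the grasp point, in m); z points along the fingers, y is the line along which they close (so a half turn about z gives the same grasp; the last joint's range is limited). The gripper opens to 85 mm and grips with 20 to 120 N. Pads are 22 mm wide; open, the fingers measure 114 mm over their backs; the gripper's body (76 mm by 85 mm) begins 54 mm behind the grasp point. The pads swing forward as they close: fully open they stand 13 mm farther back than shut.
Start: joints at [-1.367, 0.527, 1.433, -0, 1.181, -0.178], TCP at [0.233, -0.58, 0.231] pointing down, gripper open.
Joint ranges: [-3.08, 3.08], [-0.75, 2.2], [0.22, 2.44], [-1.43, 4.57], [0, 2.65], [-2.85, 2.85]. Speed limits (rad/s): [2.79, 2.79, 3.14, 3.14, 3.14, 3.14].

## Interface

Orientations are given as a unit quaternion [x, y, z, w].
In Python, from station import * gives the robot as it stands.
- The arm moves only by the tool apply_moves, never from a script. Its argument "plan" is a list of rows, each a list of 7 numbers: the shift along the tool's x, y, z in m, then the turn, a rotation vector about the tool's x, y, z in rad, then the gripper command: -1 is fully open, 1 is shut, values between are in proportion. In form: [[dx, dy, dz, wx, wy, wz, jaw], ...]. A call has 1 to 8 rows; each row shifts and turns the commanded pose from where the row before left it, along the tool's axes as they then stand; what a row does not reach is not made up. A row lasts 1/8 s, in which the tool goes at most 62.5 mm and 10.7 degrees, less where a joint would pass 70% of its speed; a pose out of reach is approached as far as the arm can. A call is refused whole if a number of a shift passes 0.0625 or a number of a turn 0.188, either way. A call with a gripper value outside its range is refused whole. The fingers move at their own pace and stop on an object; "force" is the grip in N (left out, the last holds). Time passes only in rows, so rows that do not move let the fingers close. It gives the time, the measured TCP pose, the force, the opening and the grip force at its end, in the units of the state.
- sense(): the state, without advancing time (a new reading comes with each control period).
- snapshot(name): name is "scene" or "top" or "wrist"; returns the picture (384x512x3 uint8, red, green, blue); there is no depth.
- calibration(name): a dict with "camera_matrix" (3x3 intrinsics, pixels), "k1" (the pictures are not rectified: a ray, as slopes to the right and down, at radius r is drawn at 1 + k1 r^2 times it, then the intrinsics apply), "R" (3x3) and "t" (3): a world point X has camera coordinates R X + t; the wrist camera has in their place "mount" (4x4, takes a point from camera to tool coordinates, whose origin is the TCP and whose axes are the flange's). Camera axes: x right, y down, z forward; pixel columns grow to the right and rows downward; lengths in m; the calibration is good to about 2 mm. A picture is of the moment at which its call begins: read the wrist's pose just before it. calibration takes no time and is no camera call.
- sign_off(): hands the job in; it is judged then, once.
The state is a dict: "t": time; "q": joint angles; "qd": joint speeds; "tau": joint torques, N m; "tcp_pos": TCP position; "tool_rot": TCP orientation; "force": force on the tool from outside, world axes, zero at the start; "ft_torque": the same for the moment, N m; "finger_gap": opening from 0.0 (shut) to 1.0 (fully open); "gripper_force": force on a finger pad.
Only numpy, scipy, OpenCV 4.12 (cv2) and the standard library are available. Lean on these libraries where they do the work, as an engineer would, in place of code of your own. Each camera call takes 0.05 s, during which the arm holds its last target. There are 200 camera calls.

## Task

The microscope's white swing arm is about to go back on the stand's upright post, but a pair of headphones has been left standing astride the post: hang the headphones by their headband over the steel rail and let go of them there. Then pick up the swing arm by its balance point, which lies nearer the ring end than the middle, and finish while holding it: still, level and right way up, with its clamp hole centred about 3 cm above the top of the post and nothing else carrying or touching it. Leave the phone, the roll of tape and the bottle where they are.

Things in the scene. Friction and masses are not known exactly. Their poses are not given: they have to be found in the camera images.
- stand: Grey fixed base plate of the microscope stand, 140 (x) by 200 (y) by 14 mm thick, with an upright steel post at its centre: 24 mm diameter, top 80 mm above the table, with a 40 mm collar at its foot up to 24 mm above the table. Origin: centre of the underside, on the post's axis. It does not move, but stands differently in each start.
- post_top (a point): Centre of the post's top face, 80 mm above the table.
- headphones: Loose black headphones (about 200 g) standing like an upside-down U on the base plate, an ear cup either side of the post. The U lies in the body's y-z plane; one looks through it along x. Origin: midway between the cups' flat bottoms. Cups 46 (x) by 24 by 52 mm high, 100 mm clear between them, 155 mm over all. At the top a blue headband pad to grip.
- crown_under (a point): Middle of the flat underside of the headphones' blue headband pad, which rests on the rail when they hang. The pad is a block 30 mm (x) by 56 mm (y) by 28 mm high, underside 105 mm and top 133 mm above the headphones' origin. Grip it from above across its 30 mm (x) width, fingertips no lower than its underside.
- rail: Fixed horizontal steel bar, 240 mm long along this body's y axis, 12 mm diameter, its axis 160 mm above the table, on two 16 mm posts at its ends (round feet 70 mm diameter). Origin: on the table under the middle of the bar. It stands differently in each start.
- rail_mid (a point): Middle of the bar, on its axis, 160 mm above the table. Axes as rail (y along the bar, x across it).
- swing_arm: Loose white cast arm (0.3 to 0.55 kg) lying flat on the table, right way up. Origin: at the underside, on the axis of its clamp hole; +x points along the arm to the ring, z up. Clamp sleeve: 38 mm outside, 28 mm through hole, 36 mm high. Ring: centre at x = 190 mm, 64 mm outside, 36 mm high, open middle. The whole reaches from x = -27 to 236 mm, knobs included.
- balance (a point): Balance point of the swing arm, 125 mm from the clamp hole towards the ring (33 mm short of the ring's edge), 22 mm above the underside, mid-width in the straight bar that joins sleeve and ring. The bar is 18 mm wide (y), from 12 to 32 mm above the underside: grip it from above across its width.
- phone: Bystander: black phone lying flat, 74 by 152 by 9 mm. Origin: centre of the underside.
- tape: Bystander: roll of grey tape lying flat, 80 mm diameter, 24 mm high. Origin: centre of the underside.
- bottle: Bystander: upright yellow bottle with a red cap, 48 mm diameter, 120 mm high. Origin: centre of the underside.
There are look-alikes about, which are no part of the job. There is more than one size of the headphones; the one meant has the size given above.

How it is judged:
By the outcome, as a careful person would: the job done as asked, in the order asked, and still so for the second after the job is handed in, while the arm keeps its last pose, push and grip.
It also fails if it takes over 67 s, if anything falls off the work surface, if the arm or the gripper's body presses on something with over 40 N, if the wrist force passes 120 N, or if a joint passes its speed limit or range.

## Working session

There is one attempt and no reset: what is moved stays moved. The work goes in short steps, Python scripts to look and compute and a tool call to move; the robot and the scene stay as the last step left them, time stands still between calls to the robot, and variables do not carry over. Pictures are saved under pics/ and viewed, at most 10 in all, crops included, and the job is handed in when it is done.

Besides the shell and the picture viewer there is one more tool, called after "Emit:" as a command line: name --pt "numbers of a row" for each row, then --argument value for the rest. apply_moves: Moves the arm, as the interface text tells. Its arguments: {"type":"object","properties":{"plan":{"type":"array"},"force":{"type":"number"}},"required":["plan"]}

```bash
ls; mkdir -p pics
python3 - <<'E'
from station import *
import cv2,numpy as np
for n in("scene","top"):
    im=snapshot(n);cv2.imwrite(f"pics/{n}0.png",cv2.resize(im[:,:,::-1],(800,600),interpolation=cv2.INTER_CUBIC));cv2.imwrite(f"raw_{n}.png",im[:,:,::-1])
    c=calibration(n);print(n,c, -np.array(c["R"]).T@np.array(c["t"]))
print(calibration("wrist"));print(sense())
E
```

```text
pics
scene {'camera_matrix': array([[373.68123379,   0.        , 256.24461149],
       [  0.        , 373.68123379, 189.92947738],
       [  0.        ,   0.        ,   1.        ]]), 'k1': -0.10822840012598772, 'R': array([[-0.61589   ,  0.78781186, -0.0056552 ],
       [ 0.59965824,  0.46411683, -0.65192451],
       [-0.51096918, -0.40490497, -0.75826279]]), 't': array([ 0.30109595, -0.1981062 ,  1.44567628])} [1.04293403 0.44009898 0.96875499]
top {'camera_matrix': array([[446.0036958 ,   0.        , 256.34373361],
       [  0.        , 446.0036958 , 189.31274067],
       [  0.        ,   0.        ,   1.        ]]), 'k1': -0.17749849700700576, 'R': array([[-4.35310976e-04, -9.99994235e-01,  3.36745494e-03],
       [-9.89761349e-01, -4.97904233e-05, -1.42732159e-01],
       [ 1.42731504e-01, -3.39510962e-03, -9.89755622e-01]]), 't': array([-0.00769703,  0.49398805,  1.43126108])} [ 0.28464088 -0.0028131   1.4871326 ]
{'camera_matrix': array([[283.51896008,   0.        , 257.43574811],
       [  0.        , 283.51896008, 196.07136921],
       [  0.        ,   0.        ,   1.      
[... 366 characters left out ...]
  1.00000000e+00]])}
{'t': 0.1, 'q': array([-1.36645611e+00,  5.28426072e-01,  1.43375295e+00, -1.97795546e-05,
        1.18138632e+00, -1.78495054e-01]), 'qd': array([-0.00058075, -0.00231559, -0.00472108,  0.00069011, -0.00117188,
        0.00065836]), 'tau': array([-2.93198946e-04, -4.43305063e+01, -1.78586429e+01, -3.23645281e-04,
        3.87332286e-03, -4.60085943e-06]), 'tcp_pos': array([ 0.2333651 , -0.57911848,  0.23040573]), 'tool_rot': array([ 9.81734322e-01,  1.90254429e-01, -2.18906479e-05, -9.86143743e-04]), 'force': array([-0.63947211,  0.46937482,  0.23228408]), 'ft_torque': array([-0.00120086,  0.03799617, -0.00984373]), 'gripper_force': 0.0, 'finger_gap': 0.994382048382884}
```

View pics/scene0.png

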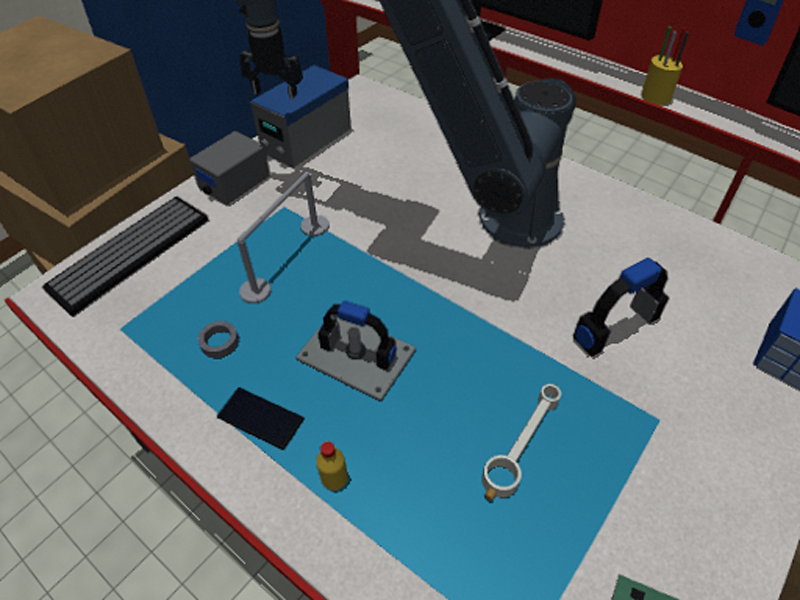

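View pics/top0.png

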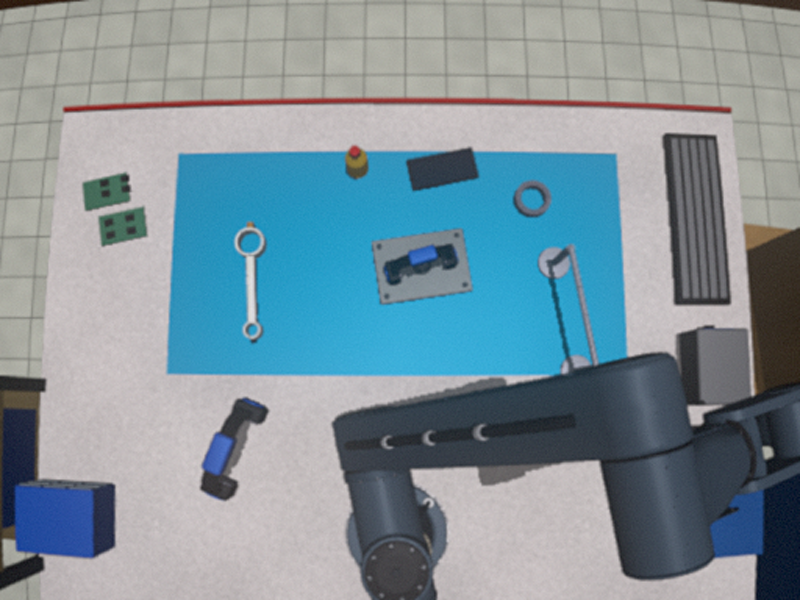

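The headphones candidates are (a) the pair astride the post, at scene (353,312) and top (425,257), and (b) the pair on the white table, at scene (640,272) and top (218,455). Pair (a) fits the description, since it straddles the post. I'll confirm that with an enlarged crop and a size measurement.

```bash
cat > h.py <<'E'
from station import *
import cv2,numpy as np
from scipy.spatial.transform import Rotation as Rr
def cam(n,s=None):
    c=calibration(n);K=c["camera_matrix"];d=np.array([c["k1"],0,0,0.])
    if n=="wrist":
        T=np.eye(4);T[:3,:3]=Rr.from_quat(s["tool_rot"]).as_matrix();T[:3,3]=s["tcp_pos"];M=T@c["mount"];return K,d,M[:3,:3],M[:3,3]
    return K,d,c["R"].T,-c["R"].T@c["t"]
def plane(px,z,C):
    K,d,R,o=C
    p=cv2.undistortPoints(np.array(px,float).reshape(-1,1,2),K,d).reshape(-1,2)
    v=np.c_[p,np.ones(len(p))]@R.T
    return o+v*((z-o[2])/v[:,2])[:,None]
def proj(X,C):
    K,d,R,o=C
    return cv2.projectPoints((np.atleast_2d(X)-o)@R,np.zeros(3),np.zeros(3),K,d)[0].reshape(-1,2)
def tri(pa,Ca,pb,Cb):
    A=[];b=[]
    for p,C in((pa,Ca),(pb,Cb)):
        K,d,R,o=C
        q=cv2.undistortPoints(np.array(p,float).reshape(1,1,2),K,d).ravel();v=R@np.r_[q,1];v/=np.linalg.norm(v)
        P=np.eye(3)-np.outer(v,v);A.append(P);b.append(P@o)
    return np.linalg.lstsq(np.vstack(A),np.hstack(b),rcond=None)[0]
E
python3 - <<'E'
from h import *
S=cv2.imread("raw_scene.png");T=cv2.imread("raw_top.png");CS=cam("scene");CT=cam("top")
def blobs(im,lo,hi,roi,amin=20):
    m=cv2.inRange(cv2.cvtColor(im,cv2.COLOR_BGR2HSV),lo,hi);k=np.zeros_like(m);x0,y0,x1,y1=roi;k[y0:y1,x0:x1]=m[y0:y1,x0:x1]
    cs=cv2.findContours(k,cv2.RETR_CCOMP,cv2.CHAIN_APPROX_NONE);
    for c,h in zip(cs[0],cs[1][0]):
        if cv2.contourArea(c)>amin: yield c,h,k
print("pads top")
for c,h,_ in blobs(T,(106,150,80),(125,255,255),(120,130,320,330)):
    r=cv2.minAreaRect(c);print(r,cv2.contourArea(c))
    P=plane(cv2.boxPoints(r),.147,CT);print(P[:,:2].round(3).tolist(),plane([r[0]],.147,CT)[0].round(3))
print("pads scene")
for c,h,_ in blobs(S,(106,150,60),(125,255,255),(190,150,440,240)):
    print(cv2.minAreaRect(c),cv2.contourArea(c))
print("white top")
for c,h,_ in blobs(T,(0,0,150),(180,70,255),(115,105,200,232)):
    r=cv2.minAreaRect(c);print(h,r,plane([r[0]],.036,CT)[0].round(4))
for z in(.014,):
    print("plate");
    for c,h,_ in blobs(T,(0,0,60),(180,60,200),(230,140,310,200),500):
        r=cv2.minAreaRect(c);print(plane(cv2.boxPoints(r),.014,CT)[:,:2].round(3).tolist(),plane([r[0]],.014,CT)[0].round(4),r)
print("rail scene", plane(np.array([[308,176],[241,240]])/1.5625,.16,CS).round(3).tolist(),plane(np.array([[315,226],[255,291]])/1.5625,.0,CS).round(3).tolist())
print("rail top", plane(np.array([[572,247],[594,360]])/1.5625,.16,CT).round(3).tolist())
a=cv2.resize(S[170:260,180:300],(800,600),interpolation=cv2.INTER_CUBIC)[:, :]
b=cv2.resize(S[100:200,140:220],None,fx=4,fy=4,interpolation=cv2.INTER_CUBIC)
c=cv2.resize(S[185:245,185:275],None,fx=5,fy=5,interpolation=cv2.INTER_CUBIC)
o=np.zeros((600,800,3),np.uint8);o[:400,:320]=b;o[:300,330:780]=c
d=cv2.resize(T[135:205,235:310],None,fx=4,fy=4,interpolation=cv2.INTER_CUBIC);o[310:590,330:630]=d
cv2.imwrite("pics/crop1.png",o)
E
```

```text
pads top
((138.85177612304688, 290.22705078125), (11.253652572631836, 23.914012908935547), 22.833656311035156) 235.0
[[0.145, 0.375], [0.211, 0.348], [0.199, 0.316], [0.132, 0.343]] [0.172 0.345 0.147]
((270.25, 163.25001525878906), (9.486830711364746, 18.657434463500977), 71.56504821777344) 151.5
[[0.563, -0.018], [0.582, -0.073], [0.554, -0.082], [0.535, -0.027]] [ 0.559 -0.05   0.147]
pads scene
((225.0500030517578, 199.85000610351562), (18.973663330078125, 11.700427055358887), 18.434947967529297) 181.0
((410.42034912109375, 174.77072143554688), (14.844416618347168, 24.740694046020508), 61.38954162597656) 287.0
white top
[-1 -1  1 -1] ((159.0, 180.5), (71.0, 18.0), 90.0) [0.5235 0.3157 0.036 ]
[ 2 -1 -1  0] ((160.50003051757812, 210.5000457763672), (8.485280990600586, 8.485280990600586), 45.0) [0.4234 0.3077 0.036 ]
[-1  1 -1  0] ((158.75, 154.25), (15.55634880065918, 16.26345443725586), 45.0) [0.6128 0.3197 0.036 ]
plate
[[0.616, 0.054], [0.646, -0.141], [0.51, -0.159], [0.481, 0.034]] [ 0.5628 -0.0525  0.014 ] ((269.6241455078125, 169.9630889892578), (39.97114944458008, 58.253089904785156), 81.57302856445312)
[[0.581, 0.042], [0.629, -0.122], [0.562, -0.14], [0.515, 0.023]] [ 0.5718 -0.0491  0.014 ] ((268.5943603515625, 167.33018493652344), (20.192001342773438, 50.411319732666016), 74.05460357666016)
rail scene [[0.343, -0.376, 0.16], [0.576, -0.339, 0.16]] [[0.338, -0.384, 0.0], [0.575, -0.344, 0.0]]
rail top [[0.573, -0.345, 0.16], [0.351, -0.381, 0.16]]
```

View pics/crop1.png

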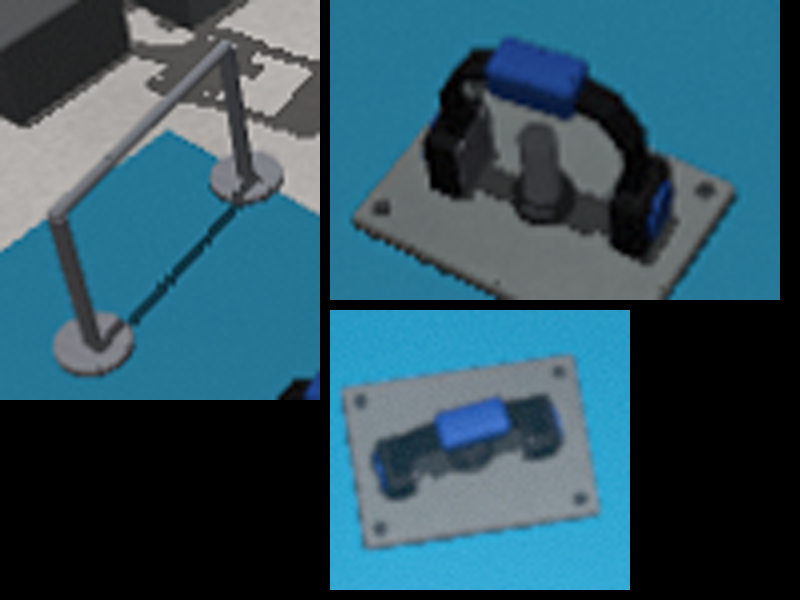

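The crop confirms pair (a): it stands astride the post, and its pad measures 58 x 30 mm against the 56 x 30 mm given. The other pair measures about 71 x 35 mm and is the look-alike. The rail runs from (0.34,-0.38) to (0.575,-0.34) and is 0.236 m long, which fits. Sleeve to ring on the swing arm is 0.19 m, which also fits. I'll lift and turn, then go above the headphones and look from near.

Emit:
apply_moves --pt "0 0 -0.014 0 0 -0.186 -1" --pt "0 0 -0.014 0 0 -0.186 -1" --pt "0 0 -0.014 0 0 -0.186 -1" --pt "0 0 -0.014 0 0 -0.186 -1" --pt "0 0 -0.014 0 0 -0.186 -1" --pt "0 0 -0.014 0 0 -0.186 -1" --pt "0 0 -0.014 0 0 -0.186 -1" --pt "0 0 -0.014 0 0 -0.186 -1"

```text
t: 1.1
tcp_pos: [0.2334, -0.5793, 0.3431]
tool_rot: [0.591, 0.807, 0.001, -0.001]
force: [-0.7, -0.2, -0.7]
finger_gap: 0.996
gripper_force: 0.0
```

Emit:
apply_moves --pt "0.04 0.046 0 0 0 0 -1" --pt "0.04 0.046 0 0 0 0 -1" --pt "0.04 0.046 0 0 0 0 -1" --pt "0.04 0.046 0 0 0 0 -1" --pt "0.04 0.046 0 0 0 0 -1" --pt "0.04 0.046 0 0 0 0 -1" --pt "0.04 0.046 0 0 0 0 -1" --pt "0.04 0.046 0 0 0 0 -1"

```text
t: 2.1
tcp_pos: [0.491, -0.1634, 0.3431]
tool_rot: [0.594, 0.805, -0.0, -0.0]
force: [1.2, -1.5, -0.8]
finger_gap: 1.0
gripper_force: 0.0
```

Emit:
apply_moves --pt "0.04 0.046 0 0 0 0 -1" --pt "0.04 0.046 0 0 0 0 -1" --pt "0 0 0 0 0 0 -1" --pt "0 0 0 0 0 0 -1"

```text
t: 2.6
tcp_pos: [0.5542, -0.0616, 0.3428]
tool_rot: [0.593, 0.805, -0.001, -0.001]
force: [-0.7, -0.4, 0.3]
finger_gap: 1.001
gripper_force: 0.0
```

```bash
cat >> h.py <<'E'
def todo(pos,psi,s):
    """tool-axis shift and turn about tool z from the measured pose to a downward pose with tool x at yaw psi"""
    R=Rr.from_quat(s["tool_rot"]);G=Rr.from_matrix([[np.cos(psi),np.sin(psi),0],[np.sin(psi),-np.cos(psi),0],[0,0,-1]])
    print("shift(tool)",R.inv().apply(np.array(pos)-s["tcp_pos"]).round(4),"turn",(R.inv()*G).as_rotvec().round(4))
def blobs(im,lo,hi,roi,amin=20):
    m=cv2.inRange(cv2.cvtColor(im,cv2.COLOR_RGB2HSV),lo,hi);k=np.zeros_like(m);x0,y0,x1,y1=roi;k[y0:y1,x0:x1]=m[y0:y1,x0:x1]
    cs=cv2.findContours(k,cv2.RETR_CCOMP,cv2.CHAIN_APPROX_NONE)
    return [(c,h) for c,h in zip(cs[0],cs[1][0] if cs[1] is not None else []) if cv2.contourArea(c)>amin]
E
python3 - <<'E'
from h import *
s=sense();im=snapshot("wrist");C=cam("wrist",s);print(s["t"],s["tcp_pos"],s["tool_rot"],s["q"])
cv2.imwrite("raw_w1.png",im[:,:,::-1]);cv2.imwrite("pics/w1.png",im[:,:,::-1])
for c,h in blobs(im,(106,150,60),(125,255,255),(0,0,512,384),100):
    r=cv2.minAreaRect(c);b=plane(cv2.boxPoints(r),.147,C);print(r,h,b[:,:2].round(4).tolist(),b.mean(0).round(4))
E
```

```text
2.6 [ 0.55419721 -0.06161207  0.34276229] [ 5.93128525e-01  8.05107386e-01 -5.74659028e-04 -5.64418124e-04] [-3.10724676e-01  3.23734088e-01  1.45413360e+00 -7.45540027e-04
  1.36516117e+00 -6.11489468e-01]
((267.0, 166.5), (45.0, 24.0), 90.0) [ 1 -1 -1 -1] [[0.5409, -0.0269], [0.5679, -0.0185], [0.5852, -0.0705], [0.557, -0.0793]] [ 0.5627 -0.0488  0.147 ]
```

View pics/w1.png

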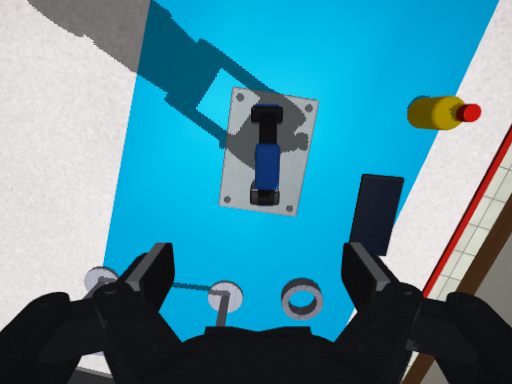

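The wrist view shows the blue pad at (267,166), aligned with the tool's x axis, with its centre at (0.563,-0.049). The size is right, and the rail foot, tape, phone and bottle are all clear. Next I work out the approach.

Run:
```python
from h import *
todo([.5627,-.0488,.125],1.871,sense())
```

```text
shift(tool) [0.0104 0.0126 0.2179] turn [-0.0013 -0.0001 -0.0009]
```

Emit:
apply_moves --pt "0.0052 0.0063 0.04 0 0 0 -1" --pt "0.0052 0.0063 0.05 0 0 0 -1" --pt "0 0 0.04 0 0 0 -1" --pt "0 0 0.03 0 0 0 -1" --pt "0 0 0 0 0 0 -1" --pt "0 0 0 0 0 0 -1"

```text
t: 3.4
tcp_pos: [0.5643, -0.0494, 0.1845]
tool_rot: [0.594, 0.804, 0.0, 0.001]
force: [1.1, -0.4, 0.6]
finger_gap: 1.002
gripper_force: 0.0
```

Run:
```python
from h import *
s=sense();im=snapshot("wrist");C=cam("wrist",s)
for c,h in blobs(im,(106,150,60),(125,255,255),(100,100,420,384),100):
    r=cv2.minAreaRect(c);b=plane(cv2.boxPoints(r),.147,C);print(r,b[:,:2].round(4).tolist(),b.mean(0).round(4))
cv2.imwrite("pics/w2.png",im[:,:,::-1])
todo([.5627,-.0488,.125],1.871,s)
```

```text
((255.5, 216.5), (79.0, 43.0), 90.0) [[0.5413, -0.0234], [0.5678, -0.0153], [0.5856, -0.0691], [0.5567, -0.078]] [ 0.5628 -0.0464  0.147 ]
shift(tool) [ 0.0011 -0.0015  0.0595] turn [ 0.0017  0.0012 -0.002 ]
```

View pics/w2.png

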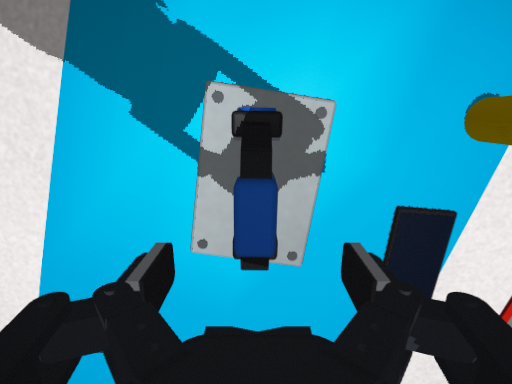

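The pad, at (255,216), is centred between the open fingers and square to them. I lower onto it and close.

Emit:
apply_moves --pt "0.0015 -0.001 0.02 0 0 0 -1" --pt "0 0 0.02 0 0 0 -1" --pt "0 0 0.019 0 0 0 -1" --pt "0 0 0 0 0 0 -1" --pt "0 0 0 0 0 0 0.5" --pt "0 0 0 0 0 0 1" --pt "0 0 0 0 0 0 1" --pt "0 0 0 0 0 0 1" --force 60

```text
t: 4.45
tcp_pos: [0.5627, -0.047, 0.1253]
tool_rot: [0.593, 0.805, 0.0, 0.001]
force: [-0.5, 0.3, 6.4]
finger_gap: 0.334
gripper_force: 60.6
```

Emit:
apply_moves --pt "0 0 0 0 0 0 1" --pt "0 0 0 0 0 0 1" --pt "0 0 0 0 0 0 1"

```text
t: 4.82
tcp_pos: [0.5627, -0.047, 0.1253]
tool_rot: [0.593, 0.805, 0.0, 0.001]
force: [-0.3, 0.4, 6.1]
finger_gap: 0.338
gripper_force: 60.6
```

Gripped: the opening of about 29 mm matches the 30 mm pad. I lift straight up by 0.20 m, slowly past the post.

Emit:
apply_moves --pt "0 0 -0.01 0 0 0 1" --pt "0 0 -0.02 0 0 0 1" --pt "0 0 -0.03 0 0 0 1" --pt "0 0 -0.035 0 0 0 1" --pt "0 0 -0.035 0 0 0 1" --pt "0 0 -0.035 0 0 0 1" --pt "0 0 -0.035 0 0 0 1" --pt "0 0 0 0 0 0 1"

```text
t: 5.82
tcp_pos: [0.5638, -0.0471, 0.3272]
tool_rot: [0.593, 0.805, 0.001, 0.003]
force: [0.1, 0.1, -1.5]
finger_gap: 0.339
gripper_force: 59.7
```

Run:
```python
from h import *
s=sense();print(s["force"],s["finger_gap"])
CS=cam("scene");CT=cam("top");T=snapshot("top");S=snapshot("scene")
cv2.imwrite("raw_top2.png",T[:,:,::-1]);cv2.imwrite("raw_scene2.png",S[:,:,::-1])
# rail bar line in top: manual ROI crop + scene crop
o=np.zeros((600,800,3),np.uint8)
o[:600,:300]=cv2.resize(T[150:250,345:395],None,fx=6,fy=6,interpolation=cv2.INTER_CUBIC)
o[:360,320:800]=cv2.resize(S[105:195,145:265],None,fx=4,fy=4,interpolation=cv2.INTER_CUBIC)
cv2.imwrite("pics/rail.png",o[:,:,::-1])
todo([.459,-.358,.325],1.571+.157,s)
```

```text
[ 0.12719568  0.08590352 -1.45925373] 0.33913482018411506
shift(tool) [-0.266  -0.192   0.0021] turn [0.006  0.0032 0.1431]
```

View pics/rail.png

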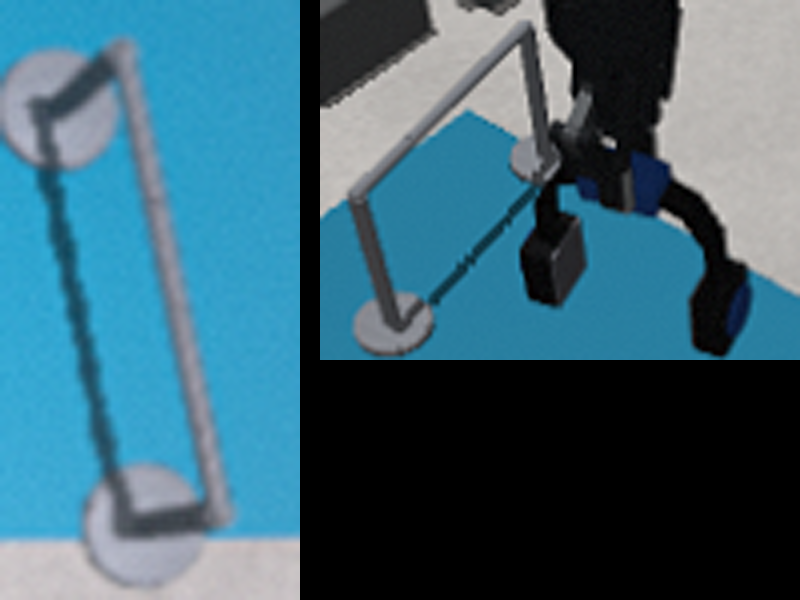

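The rail crop shows the bar ends at top pixels (365.3,158.3) and (381.3,235.8), and at scene pixels (154.5,153.3) and (197,112.5). The headphones hang level from the gripper.

Run:
```python
from h import *
CS=cam("scene");CT=cam("top");s=sense()
a=[(365.3,158.3),(381.3,235.8)];b=[(154.5,153.3),(197,112.5)]
for p,q in zip(a,b): print(tri(p,CT,q,CS).round(4))
A=plane(a,.16,CT);B=plane(b,.16,CS);F=plane([(355,168.3),(369.2,237.5)],.004,CT)
for P in(A,B,F): d=P[0]-P[1];print(P[:,:2].round(4).tolist(),P.mean(0).round(4),np.hypot(*d[:2]).round(4),np.arctan2(d[1],d[0]).round(4))
m=(A.mean(0)+B.mean(0)+F.mean(0))/3;print(m)
todo([m[0],m[1],.327],1.571+.157,s)
```

```text
[ 0.5728 -0.343   0.1569]
[ 0.3348 -0.3865  0.1507]
[[0.5724, -0.3425], [0.3345, -0.3838]] [ 0.4535 -0.3632  0.16  ] 0.2415 0.1719
[[0.5744, -0.3396], [0.3429, -0.377]] [ 0.4586 -0.3583  0.16  ] 0.2345 0.1601
[[0.5711, -0.3451], [0.3351, -0.3867]] [ 0.4531 -0.3659  0.004 ] 0.2396 0.1745
[ 0.45505892 -0.36244433  0.108     ]
shift(tool) [-0.2703 -0.195  -0.0035] turn [-0.0015 -0.0009  0.1429]
```

Emit:
apply_moves --pt "0 0 0 0 0 0.064 1" --pt "0 0 0 0 0 0.064 1" --pt "-0.02 -0.011 0 0 0 0 1" --pt "-0.04 -0.022 0 0 0 0 1" --pt "-0.05 -0.028 0 0 0 0 1" --pt "-0.05 -0.028 0 0 0 0 1" --pt "-0.05 -0.028 0 0 0 0 1" --pt "-0.04 -0.022 0 0 0 0 1"

```text
t: 6.92
tcp_pos: [0.4662, -0.3181, 0.3217]
tool_rot: [0.644, 0.765, 0.0, -0.002]
force: [0.3, -0.4, -2.9]
finger_gap: 0.337
gripper_force: 59.7
```

Emit:
apply_moves --pt "-0.03 -0.016 0 0 0 0 1" --pt "-0.013 -0.007 0 0 0 0 1" --pt "0 0 0 0 0 0 1" --pt "0 0 0 0 0 0 1"

```text
t: 7.42
tcp_pos: [0.4531, -0.3616, 0.3237]
tool_rot: [0.643, 0.766, 0.001, -0.001]
force: [-0.8, -0.4, -2.4]
finger_gap: 0.339
gripper_force: 59.6
```

Run:
```python
from h import *
s=sense();T=snapshot("scene");W=snapshot("wrist")
o=np.zeros((600,800,3),np.uint8)
o[:480,:480]=cv2.resize(T[70:190,130:250],None,fx=4,fy=4,interpolation=cv2.INTER_CUBIC);o[:240,480:800]=cv2.resize(W,(320,240),interpolation=cv2.INTER_AREA)
cv2.imwrite("pics/over.png",o[:,:,::-1])
todo([.4545,-.3635,.2815],1.743,s)
```

```text
shift(tool) [-0.0022  0.0011  0.0422] turn [-0.0003 -0.0022  0.001 ]
```

View pics/over.png

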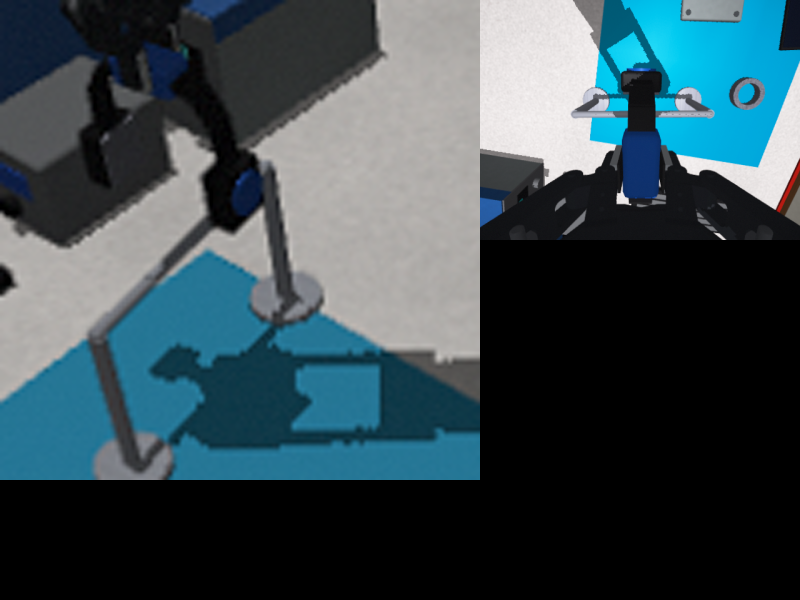

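The wrist view shows the bar square to the headphones, with its ends at about (152,181) and (371,181), and the headphones centred along it. I check the across position from this view.

Run:
```python
from h import *
s=sense();C=cam("wrist",s);P=plane([(153,181),(371,181)],.16,C);print(P.round(4),P.mean(0))
m=P.mean(0);todo([m[0],m[1],.18],1.743,s)
```

```text
[[ 0.3399 -0.3818  0.16  ]
 [ 0.5781 -0.3398  0.16  ]] [ 0.45902075 -0.36079276  0.16      ]
shift(tool) [-0.0002  0.0058  0.1442] turn [-0.     -0.0009  0.0016]
```

Emit:
apply_moves --pt "-0.001 0.003 0.015 0 0 0 1" --pt "0 0 0.025 0 0 0 1" --pt "0 0 0.03 0 0 0 1" --pt "0 0 0.03 0 0 0 1" --pt "0 0 0.025 0 0 0 1" --pt "0 0 0.018 0 0 0 1" --pt "0 0 0.003 0 0 0 1" --pt "0 0 0 0 0 0 1"

```text
t: 8.52
tcp_pos: [0.4562, -0.3636, 0.1782]
tool_rot: [0.644, 0.765, 0.0, 0.0]
force: [0.1, 0.4, -1.8]
finger_gap: 0.339
gripper_force: 59.6
```

Emit:
apply_moves --pt "0 0 0.002 0 0 0 1" --pt "0 0 0.002 0 0 0 1" --pt "0 0 0 0 0 0 1"

```text
t: 8.9
tcp_pos: [0.456, -0.3638, 0.1745]
tool_rot: [0.644, 0.765, -0.0, 0.0]
force: [0.6, -0.8, -1.3]
finger_gap: 0.337
gripper_force: 59.6
```

Emit:
apply_moves --pt "0 0 0.001 0 0 0 1" --pt "0 0 0.001 0 0 0 1" --pt "0 0 0 0 0 0 1"

```text
t: 9.28
tcp_pos: [0.456, -0.3638, 0.1723]
tool_rot: [0.644, 0.765, 0.0, 0.0]
force: [0.2, 0.2, -2.7]
finger_gap: 0.338
gripper_force: 59.8
```

Run:
```python
from h import *
s=sense();S=snapshot("scene");print(s["force"],s["tcp_pos"])
cv2.imwrite("pics/on.png",cv2.resize(S[85:185,130:250],(720,600),interpolation=cv2.INTER_CUBIC)[:,:,::-1])
```

```text
[ 0.24112704  0.15880885 -2.67043894] [ 0.45596644 -0.363767    0.17230268]
```

View pics/on.png

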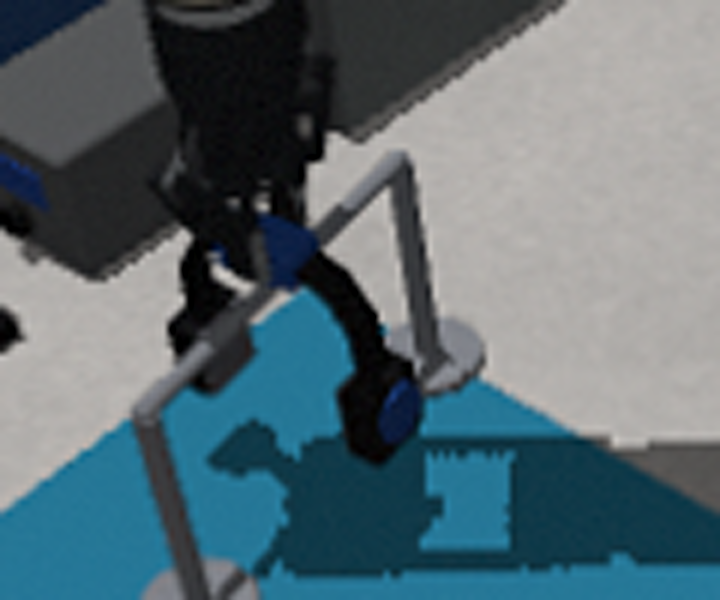

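The headphones straddle the bar with the pad right over it, at (275,250). I keep lowering until the rail carries them.

Emit:
apply_moves --pt "0 0 0.001 0 0 0 1" --pt "0 0 0.001 0 0 0 1" --pt "0 0 0 0 0 0 1"

```text
t: 9.7
tcp_pos: [0.456, -0.3638, 0.1721]
tool_rot: [0.644, 0.765, -0.0, 0.0]
force: [-2.5, 1.3, 7.2]
finger_gap: 0.338
gripper_force: 61.1
```

Emit:
apply_moves --pt "0 0 0.001 0 0 0 1" --pt "0 0 0 0 0 0 1"

```text
t: 9.95
tcp_pos: [0.456, -0.3639, 0.172]
tool_rot: [0.644, 0.765, -0.0, 0.001]
force: [-4.8, 2.1, 12.7]
finger_gap: 0.339
gripper_force: 61.7
```

Contact came at TCP 0.172 m, as predicted. I back off 1.5 mm, open gently, wait and then rise.

Emit:
apply_moves --pt "0 0 -0.002 0 0 0 1" --pt "0 0 0 0 0 0 0.25" --pt "0 0 0 0 0 0 0.1" --pt "0 0 0 0 0 0 -0.1" --pt "0 0 0 0 0 0 -0.3" --pt "0 0 0 0 0 0 -0.5" --pt "0 0 0 0 0 0 -0.5" --pt "0 0 0 0 0 0 -0.5"

```text
t: 10.95
tcp_pos: [0.4559, -0.3637, 0.1713]
tool_rot: [0.644, 0.765, 0.0, -0.0]
force: [0.4, 0.3, -0.9]
finger_gap: 0.748
gripper_force: 0.0
```

Emit:
apply_moves --pt "0 0 -0.005 0 0 0 -0.5" --pt "0 0 -0.015 0 0 0 -0.5" --pt "0 0 -0.03 0 0 0 -0.5" --pt "0 0 -0.03 0 0 0 -0.5" --pt "0 0 -0.03 0 0 0 -0.5" --pt "0 0 -0.03 0 0 0 -0.5" --pt "0 0 0 0 0 0 -0.5"

```text
t: 11.82
tcp_pos: [0.4572, -0.365, 0.3152]
tool_rot: [0.644, 0.765, -0.001, 0.004]
force: [0.3, -0.4, -0.0]
finger_gap: 0.748
gripper_force: 0.0
```

Run:
```python
from h import *
s=sense();S=snapshot("scene");W=snapshot("wrist");T=snapshot("top");print(s["force"],s["tcp_pos"])
o=np.zeros((600,800,3),np.uint8)
o[:500,:480]=cv2.resize(S[85:185,140:236],(480,500),interpolation=cv2.INTER_CUBIC);o[:240,480:800]=cv2.resize(W,(320,240),interpolation=cv2.INTER_AREA)
o[240:600,480:800]=cv2.resize(T[135:225,120:200],None,fx=4,fy=4,interpolation=cv2.INTER_CUBIC)
cv2.imwrite("pics/hung.png",o[:,:,::-1])
C=cam("top")
for c,h in blobs(T,(0,0,150),(180,70,255),(115,105,200,232)):
    r=cv2.minAreaRect(c)
    if h[3]>=0: (u,v),rad=cv2.minEnclosingCircle(c);M=cv2.moments(c);p=(M['m10']/M['m00'],M['m01']/M['m00']);print(p,r,plane([p],.018,C)[0].round(4),plane([p],.036,C)[0].round(4))
K=cam("scene")
for c,h in blobs(S,(0,0,140),(180,70,255),(300,240,365,320)):
    if h[3]>=0: M=cv2.moments(c);p=(M['m10']/M['m00'],M['m01']/M['m00']);print("scene",p,cv2.contourArea(c),plane([p],.018,K)[0].round(4))
```

```text
[ 0.28996322 -0.35339309 -0.00052664] [ 0.45715134 -0.36501702  0.31520582]
(160.56666666666666, 210.525) ((160.50003051757812, 210.5000457763672), (8.485280990600586, 8.485280990600586), 45.0) [0.4251 0.3113 0.018 ] [0.4234 0.3075 0.036 ]
(159.06474190726158, 154.31496062992127) ((159.0, 154.5), (16.0, 15.0), 0.0) [0.6166 0.3226 0.018 ] [0.6125 0.3186 0.036 ]
scene (321.18911780242996, 301.71104067617534) 315.5 [0.6081 0.3155 0.018 ]
scene (352.33560090702946, 250.61678004535145) 73.5 [0.4148 0.304  0.018 ]
```

View pics/hung.png

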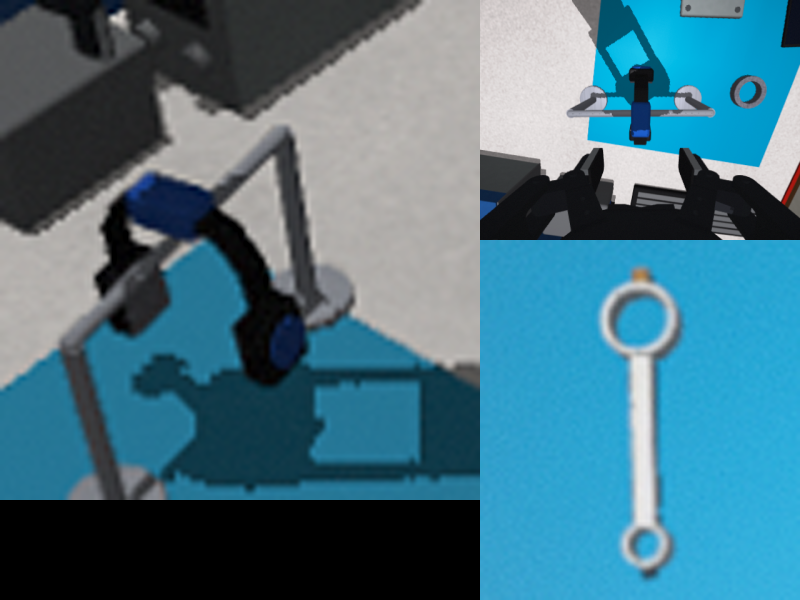

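The headphones now hang freely on the bar, midway along it, with the pad on the rail at (170,205) in the left panel. The swing arm lies undisturbed, with its clamp at about (0.423,0.308), its ring at about (0.612,0.319) and a yaw of about 0.06. I turn and go above its balance point.

Emit:
apply_moves --pt "0 0 0 0 0 -0.1825 -0.5" --pt "0 0 0 0 0 -0.1825 -0.5" --pt "0 0 0 0 0 -0.1825 -0.5" --pt "0 0 0 0 0 -0.1825 -0.5" --pt "0 0 0 0 0 -0.1825 -0.5" --pt "0 0 0 0 0 -0.1825 -0.5" --pt "0 0 0 0 0 -0.1825 -0.5" --pt "0 0 0 0 0 -0.1825 -0.5"

```text
t: 12.98
tcp_pos: [0.4553, -0.3631, 0.3095]
tool_rot: [-0.034, 0.999, 0.001, -0.001]
force: [-0.1, 0.1, 0.5]
finger_gap: 0.751
gripper_force: 0.0
```

Emit:
apply_moves --pt "-0.011 0.056 0 0 0 0 -0.5" --pt "-0.011 0.056 0 0 0 0 -0.5" --pt "-0.011 0.056 0 0 0 0 -0.5" --pt "-0.011 0.056 0 0 0 0 -0.5" --pt "-0.011 0.056 0 0 0 0 -0.5" --pt "-0.011 0.056 0 0 0 0 -0.5" --pt "-0.011 0.056 0 0 0 0 -0.5" --pt "-0.011 0.056 0 0 0 0 -0.5"

```text
t: 13.98
tcp_pos: [0.5156, 0.0906, 0.3099]
tool_rot: [-0.031, 1.0, 0.0, -0.001]
force: [1.3, 0.3, -0.3]
finger_gap: 0.751
gripper_force: 0.0
```

Emit:
apply_moves --pt "-0.011 0.056 0 0 0 0 -0.5" --pt "-0.011 0.056 0 0 0 0 -0.5" --pt "-0.011 0.056 0 0 0 0 -0.5" --pt "-0.011 0.056 0 0 0 0 -0.5" --pt "0 0 0 0 0 0 -0.5" --pt "0 0 0 0 0 0 -0.5" --pt "0 0 0 0 0 0 -0.5"

```text
t: 14.85
tcp_pos: [0.5463, 0.3136, 0.3107]
tool_rot: [-0.03, 1.0, -0.0, -0.001]
force: [-0.4, 0.4, -0.3]
finger_gap: 0.75
gripper_force: 0.0
```

```bash
cat > arm.py <<'E'
from h import *
s=sense();im=snapshot("wrist");C=cam("wrist",s);print(s["t"],s["tcp_pos"],s["q"].round(2));cv2.imwrite("raw_w3.png",im[:,:,::-1])
for c,h in blobs(im,(0,0,140),(180,70,255),(60,0,460,330),150):
    M=cv2.moments(c);p=(M['m10']/M['m00'],M['m01']/M['m00'])
    print(h.tolist(),np.round(p,1),cv2.contourArea(c),cv2.boundingRect(c),plane([p],.018,C)[0].round(4))
E
python3 arm.py
```

```text
14.85 [0.54632831 0.31356826 0.31070115] [ 0.34  0.46  1.32 -0.    1.36 -1.29]
[1, -1, -1, -1] [251.9 318.8] 2153.0 (185, 307, 144, 23) [0.835  0.3211 0.018 ]
[5, 3, -1, -1] [257.4 210.5] 252.5 (238, 189, 41, 38) [0.6257 0.3186 0.018 ]
[8, 4, 6, -1] [ 72.4 160.7] 2012.5 (60, 110, 35, 89) [0.5618 0.0272 0.018 ]
[9, 5, -1, -1] [258.5 117.6] 592.0 (253, 88, 12, 59) [0.4807 0.3114 0.018 ]
[10, 8, -1, -1] [411.3 129.3] 20784.0 (284, 0, 176, 289) [0.4833 0.5414 0.018 ]
```

```bash
cat > arm2.py <<'E'
from h import *
def holes(im,C,z,roi=(0,0,512,384)):
    out=[]
    for c,h in blobs(im,(88,120,20),(107,255,255),roi,25):
        M=cv2.moments(c);p=(M['m10']/M['m00'],M['m01']/M['m00']);A=cv2.contourArea(c)
        if h[3]<0 and A<3000: print("hole",np.round(p,1),A,cv2.boundingRect(c),plane([p],z,C)[0].round(4))
if __name__=="__main__":
    s=sense();im=snapshot("wrist");C=cam("wrist",s);holes(im,C,.018)
    hsv=cv2.cvtColor(im,cv2.COLOR_RGB2HSV)
    nb=cv2.inRange(hsv,(88,120,20),(107,255,255))==0
    for x in (.455,.48,.50,.52,.54,.55,.56):  # bar cross-sections, top face at z=.032
        uv=proj([x,.312,.032],C)[0];r=int(round(uv[1]));row=nb[r,200:310];i=np.flatnonzero(row)
        print(x,uv.round(1),i.min()+200 if len(i) else None,i.max()+200 if len(i) else None)
E
python3 arm2.py
```

```text
hole [258.3 203.2] 533.5 (243, 192, 31, 24) [0.6137 0.3192 0.018 ]
hole [258.2  77.5] 230.5 (249, 69, 19, 18) [0.4258 0.3076 0.018 ]
0.455 [260.   98.6] 252 264
0.48 [258.9 116.9] 253 264
0.5 [258.1 131.2] 253 264
0.52 [257.3 145.1] 252 264
0.54 [256.5 158.6] 253 264
0.55 [256.1 165.2] 253 264
0.56 [255.7 171.8] 253 263
```

The clamp hole is at (258,77) and the ring opening at (258,203). They are 0.188 m apart with a yaw of 0.062, which puts the balance point at (0.5495,0.3153). I descend.

Run:
```python
from h import *
todo([.5495,.3153,.08],3.203,sense())
```

```text
shift(tool) [-0.003   0.0016  0.2313] turn [-0.0003 -0.0005 -0.0022]
```

Emit:
apply_moves --pt "-0.003 0.0016 0.02 0 0 0 -0.5" --pt "0 0 0.045 0 0 0 -0.5" --pt "0 0 0.055 0 0 0 -0.5" --pt "0 0 0.055 0 0 0 -0.5" --pt "0 0 0.036 0 0 0 -0.5" --pt "0 0 0.02 0 0 0 -0.5" --pt "0 0 0 0 0 0 -0.5" --pt "0 0 0 0 0 0 -0.5"

```text
t: 15.95
tcp_pos: [0.5505, 0.3166, 0.0815]
tool_rot: [-0.03, 1.0, 0.0, 0.001]
force: [-0.3, -1.2, 0.9]
finger_gap: 0.747
gripper_force: 0.0
```

Run:
```python
from arm2 import *
s=sense();im=snapshot("wrist");C=cam("wrist",s);holes(im,C,.018)
cv2.imwrite("raw_w4.png",im[:,:,::-1])
nb=cv2.inRange(cv2.cvtColor(im,cv2.COLOR_RGB2HSV),(88,120,20),(107,255,255))==0
for r in (60,90,120,150,180):
    i=np.flatnonzero(nb[r,210:305])+210
    if len(i): print(r,i.min(),i.max(),plane([((i.min()+i.max()+1)/2,r)],.032,C)[0].round(4),plane([(i.min(),r),(i.max()+1,r)],.032,C)[:,1].round(4))
todo([.5495,.3153,.005],3.203,s)
```

```text
hole [391.9 363.2] 1547.5 (370, 336, 55, 48) [0.6926 0.4498 0.018 ]
hole [122.9 363.2] 1547.5 (91, 335, 55, 49) [0.7075 0.2028 0.018 ]
hole [435.4 336.9] 34.5 (433, 332, 7, 11) [0.6612 0.483  0.018 ]
hole [ 77.6 339.3] 66.0 (72, 332, 11, 16) [0.6831 0.1641 0.018 ]
hole [255.2 280.7] 1222.0 (228, 265, 56, 33) [0.613 0.319 0.018]
hole [254.6  26.5] 888.0 (236, 11, 39, 32) [0.4265 0.3077 0.018 ]
60 241 268 [0.4487 0.3093 0.032 ] [0.3007 0.318 ]
90 241 268 [0.4662 0.3104 0.032 ] [0.3015 0.3193]
120 242 268 [0.4846 0.3118 0.032 ] [0.303  0.3206]
150 242 267 [0.504  0.3126 0.032 ] [0.3039 0.3213]
180 242 267 [0.5247 0.3138 0.032 ] [0.3048 0.3228]
shift(tool) [ 0.0013 -0.0013  0.0765] turn [ 0.0006  0.002  -0.001 ]
```

Emit:
apply_moves --pt "0.0013 -0.0013 0.02 0 0 0 -0.5" --pt "0 0 0.025 0 0 0 -0.5" --pt "0 0 0.02 0 0 0 -0.5" --pt "0 0 0.01 0 0 0 -0.5" --pt "0 0 0 0 0 0 -0.2" --pt "0 0 0 0 0 0 0.2" --pt "0 0 0 0 0 0 0.6" --pt "0 0 0 0 0 0 1" --force 80

```text
t: 17.0
tcp_pos: [0.5489, 0.3156, 0.0065]
tool_rot: [-0.031, 1.0, 0.0, 0.001]
force: [-0.3, -1.1, 4.2]
finger_gap: 0.188
gripper_force: 79.5
```

Emit:
apply_moves --pt "0 0 0 0 0 0 1" --pt "0 0 0 0 0 0 1" --pt "0 0 0 0 0 0 1" --pt "0 0 0 0 0 0 1"

```text
t: 17.5
tcp_pos: [0.5489, 0.3156, 0.0065]
tool_rot: [-0.031, 1.0, 0.0, 0.001]
force: [-1.9, -1.4, 5.2]
finger_gap: 0.196
gripper_force: 79.6
```

The opening is about 17 mm, so the bar is gripped. I lift a little and check the balance and weight.

Emit:
apply_moves --pt "0 0 -0.005 0 0 0 1" --pt "0 0 -0.01 0 0 0 1" --pt "0 0 -0.015 0 0 0 1" --pt "0 0 -0.015 0 0 0 1" --pt "0 0 -0.01 0 0 0 1" --pt "0 0 0 0 0 0 1" --pt "0 0 0 0 0 0 1"

```text
t: 18.38
tcp_pos: [0.5479, 0.3154, 0.0602]
tool_rot: [-0.031, 1.0, -0.0, -0.0]
force: [-1.1, -0.3, -3.9]
finger_gap: 0.195
gripper_force: 78.5
```

Run:
```python
from arm2 import *
s=sense();im=snapshot("wrist");C=cam("wrist",s);print(s["force"],s["ft_torque"],s["finger_gap"],s["tcp_pos"],s["tool_rot"])
cv2.imwrite("raw_w5.png",im[:,:,::-1]);
holes(im,C,.018+s["tcp_pos"][2]-.0065,(200,0,310,330))
```

```text
[-1.06754767 -0.28414628 -3.90898413] [ 0.00428364  0.05541445 -0.06616135] 0.1954963963330487 [0.5479367  0.31536124 0.06015437] [-3.05814597e-02  9.99532225e-01 -8.70519190e-05 -3.12343816e-04]
```

It weighs about 4 N, the moment is small and the lift is clean. I lift it higher and measure the post with the fixed cameras.

Emit:
apply_moves --pt "0 0 -0.02 0 0 0 1" --pt "0 0 -0.03 0 0 0 1" --pt "0 0 -0.035 0 0 0 1" --pt "0 0 -0.035 0 0 0 1" --pt "0 0 -0.03 0 0 0 1" --pt "0 0 -0.02 0 0 0 1" --pt "0 0 0 0 0 0 1"

```text
t: 19.3
tcp_pos: [0.5494, 0.316, 0.2332]
tool_rot: [-0.031, 1.0, 0.001, 0.003]
force: [-0.6, -0.6, -4.1]
finger_gap: 0.19
gripper_force: 78.5
```

Run:
```python
from h import *
s=sense();print(s["tcp_pos"],s["tool_rot"].round(4),s["force"],s["ft_torque"])
for n in("top","scene"):
    im=snapshot(n);C=cam(n);roi=(225,135,315,205) if n=="top" else (180,190,275,265)
    cv2.imwrite(f"raw_{n}4.png",im[:,:,::-1])
    m=cv2.inRange(cv2.cvtColor(im,cv2.COLOR_RGB2HSV),(88,120,20),(107,255,255));x0,y0,x1,y1=roi
    k=np.zeros_like(m);k[y0:y1,x0:x1]=255-m[y0:y1,x0:x1]
    c=max(cv2.findContours(k,cv2.RETR_EXTERNAL,cv2.CHAIN_APPROX_NONE)[0],key=cv2.contourArea)
    r=cv2.minAreaRect(c);q=cv2.approxPolyDP(cv2.convexHull(c),4,True).reshape(-1,2)
    P=plane(q,.014,C);print(n,q.tolist(),P[:,:2].round(4).tolist())
    if n=="top": print(r,plane([r[0]],.014,C)[0].round(4))
    # dark spots: screws
    g=cv2.cvtColor(im,cv2.COLOR_RGB2GRAY);ins=np.zeros_like(m);cv2.fillConvexPoly(ins,cv2.convexHull(c),255);ins=cv2.erode(ins,np.ones((5,5)))
    bh=cv2.morphologyEx(g,cv2.MORPH_BLACKHAT,np.ones((7,7)));
    d=((bh>20)&(ins>0)).astype(np.uint8);_,l,st,ce=cv2.connectedComponentsWithStats(d)
    for i in range(1,len(st)):
        if st[i,4]>=3: print("dark",st[i,4],ce[i].round(1),plane([ce[i]],.014,C)[0,:2].round(4))
Tt=cv2.imread("raw_top4.png");Sc=cv2.imread("raw_scene4.png")
o=np.zeros((600,800,3),np.uint8);o[:480,:400]=cv2.resize(Tt[140:200,245:295],(400,480),interpolation=cv2.INTER_CUBIC);o[:480,400:800]=cv2.resize(Sc[195:255,200:250],(400,480),interpolation=cv2.INTER_CUBIC)
cv2.imwrite("pics/post.png",o)
```

```text
[0.54940689 0.31595374 0.23324436] [-3.060e-02  9.995e-01  9.000e-04  2.600e-03] [-0.6471822  -0.55635157 -4.08422035] [ 0.0390958  -0.02689641  0.02982605]
top [[295, 147], [301, 185], [243, 193], [239, 154]] [[0.6422, -0.1392], [0.5117, -0.1574], [0.4847, 0.0366], [0.6177, 0.0507]]
((269.5867919921875, 169.9119873046875), (40.94196701049805, 59.43507766723633), 81.46923065185547) [ 0.5629 -0.0524  0.014 ]
dark 9 [292. 150.] [ 0.6317 -0.1288]
dark 11 [242.1 157.4] [0.606  0.0402]
dark 88 [269.4 170.7] [ 0.5601 -0.0516]
dark 12 [297.3 181.8] [ 0.5227 -0.1453]
dark 11 [247.2 189.2] [0.4975 0.0227]
scene [[213, 199], [265, 222], [243, 256], [190, 230]] [[0.5183, -0.1585], [0.4874, 0.0338], [0.6248, 0.057], [0.6545, -0.1313]]
dark 7 [214.4 202.7] [ 0.5271 -0.1442]
dark 4 [222.8 214.5] [ 0.5466 -0.0906]
dark 7 [229.3 214.6] [ 0.534  -0.0739]
dark 29 [227.7 226.6] [ 0.5726 -0.0474]
dark 5 [230.6 223.6] [ 0.5583 -0.0476]
dark 10 [259.5 222.8] [0.5004 0.022 ]
dark 9 [194.9 226.2] [ 0.6347 -0.1292]
dark 14 [241.5 248.7] [0.6082 0.0377]
```

The screw-hole centroids put the stand centre at (0.5645,-0.053) from the top camera and (0.5676,-0.053) from the scene camera. I turn the arm clear of the bottle and carry it over high, then check with the wrist camera.

Emit:
apply_moves --pt "0 0 0 0 0 0.06 1" --pt "0 0 0 0 0 0.1 1" --pt "0 0 0 0 0 0.1 1" --pt "0 0 0 0 0 0 1" --pt "-0.0117 -0.0198 0 0 0 0 1" --pt "-0.023 -0.0388 0 0 0 0 1" --pt "-0.03 -0.05 0 0 0 0 1" --pt "-0.03 -0.05 0 0 0 0 1"

```text
t: 20.4
tcp_pos: [0.6102, 0.1386, 0.23]
tool_rot: [0.098, 0.995, -0.0, -0.0]
force: [1.6, -0.1, -3.8]
finger_gap: 0.197
gripper_force: 78.5
```

Emit:
apply_moves --pt "-0.03 -0.05 0 0 0 0 1" --pt "-0.03 -0.05 0 0 0 0 1" --pt "-0.027 -0.045 0 0 0 0 1" --pt "-0.02 -0.035 0 0 0 0 1" --pt "-0.012 -0.02 0 0 0 0 1" --pt "0 0 0 0 0 0 1" --pt "0 0 0 0 0 0 1" --pt "0 0 0 0 0 0 1"

```text
t: 21.4
tcp_pos: [0.6864, -0.0764, 0.2303]
tool_rot: [0.098, 0.995, 0.0, -0.0]
force: [0.5, 0.5, -4.4]
finger_gap: 0.194
gripper_force: 78.6
```

Run:
```python
from h import *
# wrist w1: screws
w1={"tcp_pos":np.array([.55419721,-.06161207,.34276229]),"tool_rot":np.array([5.93128525e-01,8.05107386e-01,-5.74659028e-04,-5.64418124e-04])}
C=cam("wrist",w1);g=cv2.imread("raw_w1.png",0);P=[]
for u,v in((240,97),(309,107),(227,200),(290,209)):
    w=255.-g[v-5:v+6,u-5:u+6];w=np.clip(w-np.median(w)-15,0,None);yy,xx=np.mgrid[v-5:v+6,u-5:u+6];p=((w*xx).sum()/w.sum(),(w*yy).sum()/w.sum());P.append(plane([p],.014,C)[0]);print(np.round(p,1),P[-1].round(4))
print("wrist centre",np.mean(P,0).round(4))
s=sense();print(s["t"],s["tcp_pos"],s["tool_rot"].round(4),s["force"],s["ft_torque"])
im=snapshot("wrist");cv2.imwrite("raw_w6.png",im[:,:,::-1]);T=snapshot("top");S=snapshot("scene");cv2.imwrite("raw_top6.png",T[:,:,::-1]);cv2.imwrite("raw_scene6.png",S[:,:,::-1])
m=np.mean(P,0);todo([m[0]+.1215,m[1]-.0246,s["tcp_pos"][2]],2.9416,s)
```

```text
[239.7  96.8] [0.4989 0.0223 0.014 ]
[308.4 107.7] [0.6078 0.039  0.014 ]
[226.8 199.1] [ 0.5248 -0.1455  0.014 ]
[289.1 208.1] [ 0.6333 -0.1289  0.014 ]
wrist centre [ 0.5662 -0.0533  0.014 ]
21.4 [ 0.68642044 -0.07635951  0.23027512] [ 9.810e-02  9.952e-01  3.000e-04 -4.000e-04] [ 0.54364252  0.45458234 -4.36545075] [ 0.02924215  0.00443884 -0.02850956]
shift(tool) [-0.0016 -0.0012 -0.    ] turn [ 0.0005 -0.0009  0.0034]
```

All three cameras agree that the post is at (0.566,-0.053). I lower to about 3 cm above it, then check the alignment.

Emit:
apply_moves --pt "-0.0016 -0.0012 0.01 0 0 0 1" --pt "0 0 0.02 0 0 0 1" --pt "0 0 0.025 0 0 0 1" --pt "0 0 0.025 0 0 0 1" --pt "0 0 0.02 0 0 0 1" --pt "0 0 0.01 0 0 0 1" --pt "0 0 0.005 0 0 0 1" --pt "0 0 0 0 0 0 1"

```text
t: 22.55
tcp_pos: [0.6886, -0.0798, 0.1156]
tool_rot: [0.099, 0.995, -0.0, 0.0]
force: [-0.2, 0.1, -4.1]
finger_gap: 0.198
gripper_force: 78.6
```

Emit:
apply_moves --pt "0 0 0 0 0 0 1" --pt "0 0 0 0 0 0 1" --pt "0 0 0 0 0 0 1"

```text
t: 22.92
tcp_pos: [0.6885, -0.0798, 0.1159]
tool_rot: [0.099, 0.995, -0.0, 0.0]
force: [0.1, -1.3, -4.6]
finger_gap: 0.193
gripper_force: 78.6
```

Run:
```python
from h import *
s=sense();print(s["t"],s["tcp_pos"],s["tool_rot"].round(4),s["force"],s["ft_torque"]);todo([.5662+.1215,-.0533-.0246,.1145],2.9416,s)
T=snapshot("top");S=snapshot("scene")
o=np.zeros((600,800,3),np.uint8)
CS=cam("scene");CT=cam("top")
# sleeve top rim predicted by the kinematics (z=.144) and post axis
for n,im,C,x in(("top",T,CT,0),("scene",S,CS,400)):
    p=proj([[.5662,-.0533,.144],[.5662,-.0533,.08]],C);u,v=p[0].astype(int);print(n,p.round(1).tolist(),"crop origin",u-25,v-37)
    o[:,x:x+400]=cv2.resize(im[v-37:v+38,u-25:u+25],(400,600),interpolation=cv2.INTER_CUBIC)
cv2.imwrite("pics/final.png",o[:,:,::-1]);cv2.imwrite("raw_topF.png",T[:,:,::-1]);cv2.imwrite("raw_sceneF.png",S[:,:,::-1])
```

```text
22.925 [ 0.68851042 -0.07980789  0.11585858] [ 9.920e-02  9.951e-01 -1.000e-04  4.000e-04] [ 0.10568718 -1.2897741  -4.56382632] [-0.03240591  0.03942926  0.01382907]
shift(tool) [0.0012 0.0017 0.0014] turn [-0.      0.0009  0.0012]
top [[271.3, 161.0], [270.5, 165.1]] crop origin 246 124
scene [[224.7, 197.9], [226.2, 211.5]] crop origin 199 160
```

View pics/final.png

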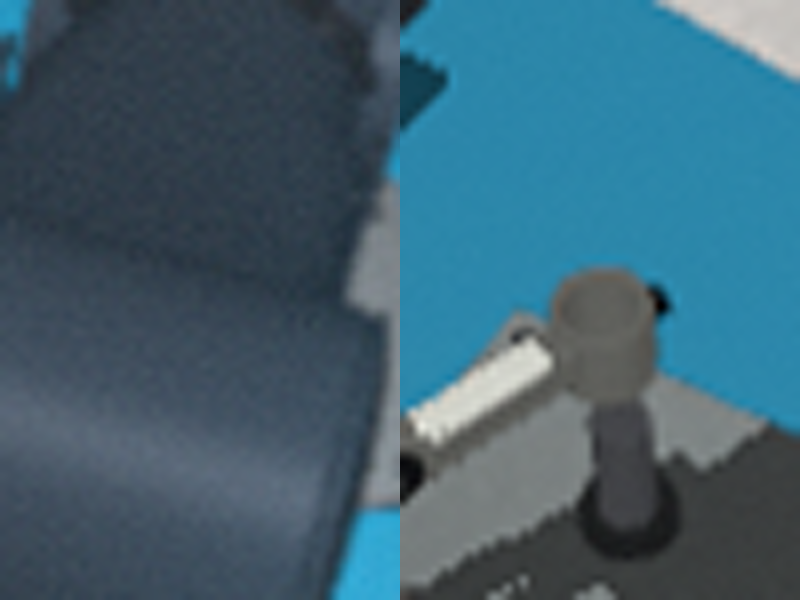

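The scene view shows the sleeve rim centred at pixel (224.5,198.3), against a prediction of (224.7,197.9) for a rim over the post. The post stands beneath it with a clear gap. I make one small trim, hold and hand in.

Emit:
apply_moves --pt "0.001 0.0015 0.001 0 0 0 1" --pt "0 0 0.001 0 0 0 1" --pt "0 0 0 0 0 0 1" --pt "0 0 0 0 0 0 1" --pt "0 0 0 0 0 0 1" --pt "0 0 0 0 0 0 1"

```text
t: 23.78
tcp_pos: [0.6876, -0.0781, 0.1133]
tool_rot: [0.099, 0.995, -0.0, 0.0]
force: [-0.5, -0.8, -4.3]
finger_gap: 0.192
gripper_force: 78.6
```

Run:
```python
from h import *
s=sense();print(s["t"],s["tcp_pos"],s["force"],np.abs(s["qd"]).max());todo([.6877,-.0779,.1145],2.9416,s);print(sign_off())
```

```text
23.775 [ 0.68763484 -0.078123    0.113343  ] [-0.54310477 -0.78922675 -4.26986214] 0.0019879688011279362
shift(tool) [-0.      0.0002 -0.0012] turn [-0.      0.0001  0.0012]
the job is handed in; nothing more can be done
None
```

The headphones hang by their headband on the rail, and the job was handed in at 23.8 s with the swing arm held still and level, its clamp hole centred over the post and its underside about 2.7 cm above the post top.

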